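# Reset and restart the dust extractor

### The job

The dust extractor has tripped. Push the wooden offcut back along the top of the starter box with the fingertips until it is clear of the round well (do not lift it, tip it or let it fall off the box), then reach a fingertip into the well and press the sunken reset key fully home, and only after that press the start button on the small separate box all the way down and let go. Leave everything else on the bench where it is.

Things in the scene. Friction and masses are not known exactly. Their poses are not given: they have to be found in the camera images.
- well (a point): Centre of the mouth of the round well in the starter box, on the level of the box's flat top (60 mm above the bench). The well is 45 mm across, straight-sided, 28 mm deep. Axes as the box's: z up, x away from the robot towards the rear ledge, y left.
- station: The starter box: a fixed grey metal box, 200 mm (x) by 180 mm (y), 60 mm high, turned up to 0.3 rad. Origin: centre of its underside; z up, x to its rear. The well's middle lies 40 mm before the box's middle (x = -40 mm), 60 mm behind its front edge. On the flat top, a ledge 8 mm thick and 14 mm high runs along the rear edge, its near face at x = 92 mm.
- reset_key (a joint): The black reset key in the well, a flat-topped round cap 26 mm across in the middle of the well. 0 = popped up (tripped), its top 10 mm below the box's top; 0.010 m = fully home, its top 20 mm below the box's top. It slides straight down against about 4 N of friction, has no spring, and stays where it is pushed; it starts within 1 mm of popped up.
- reset_top (a point): Centre of the flat top of the reset key; moves with it.
- offcut: A loose planed pine offcut, 50 mm (its x) by 80 mm (its y) by 24 mm high, about 60 g, lying flat on top of the starter box and partly covering the well. Its origin is the centre of its underside. It starts turned up to 0.35 rad from the box, its middle 10 to 30 mm from the well's middle, on the front side.
- start (a joint): The start button's travel: 0 = up, 0.006 m = fully down. Sprung, fully down takes about 5 N; it comes back up when let go.
- start_top (a point): Centre of the top of the start button, a black round button 32 mm across in a steel housing on top of a separate fixed grey box 80 by 80 by 35 mm. It moves straight down when pressed. The box stands to the left or to the right of the starter box. Moves with the button.
- tub: A loose white open plastic tub, 72 mm across, 60 mm high, on the other side of the starter box from the start button; leave alone. Origin: centre of its underside.
- glue: A loose yellow bottle, 60 mm across, 170 mm high; leave alone. Origin: centre of its underside.
- mug: A loose blue mug, 80 mm across, 90 mm high; leave alone. Origin: centre of its underside.
- tape: A loose yellow tape measure, 70 by 40 by 62 mm high; leave alone. Origin: centre of its underside.
- sander: A loose cork sanding block, 110 by 65 by 34 mm high; leave alone. Origin: centre of its underside.
- driver: A loose screwdriver lying on the bench, 200 mm long; leave alone. Origin: on its length.
Not all that is in view belongs to the job. What is shaped like the part that bears start but orange is not meant.

How it is judged:
On the way, in this order (a step that is already met when the one before it is completed fails the run):
1. the offcut is pushed clear of the well (horizontal distance between offcut and well above 0.045 m and value of joint reset_key below 0.005 m), for 0.2 s.
2. the reset key is pressed home in its well (value of joint reset_key above 0.008 m and horizontal distance between offcut and well above 0.045 m), for 0.2 s.
3. the start button is pressed down (value of joint start above 0.0045 m and value of joint reset_key above 0.008 m), for 0.05 s.
At the end, for the whole second after the job is handed in: The reset key is home (at least 8 of its 10 mm down), the start button is up again, the offcut lies flat and at rest on top of the starter box with its middle at least 45 mm from the middle of the well (all of step 2 and value of joint start below 0.0015 m and height (world z) of offcut between 0.055 and 0.065 m and angle between offcut's own z axis and vertical below 0.1 rad and linear speed of offcut below 0.01 m/s); the robot touches nothing.
It fails at once if the offcut is lifted more than 15 mm (height (world z) of offcut above 0.075 m).
It fails at once if the offcut falls off the starter box (height (world z) of offcut below 0.045 m).
It fails at once if the offcut is tipped (angle between offcut's own z axis and vertical above 0.4 rad).
It fails at once if the start button is pressed before the reset key is home (value of joint start above 0.003 m and value of joint reset_key below 0.008 m).
It fails at once if any of the other loose things on the bench (tub, glue, mug, tape measure, sanding block, screwdriver) is moved more than 30 mm (distance of any of tub, glue, mug, tape, sander, driver from where it was at the start of the episode above 0.03 m).
It also fails if it takes over 51 s, if anything falls off the work surface, if the arm or the gripper's body presses on something with over 40 N, if the wrist force passes 120 N, or if a joint passes its speed limit or range.

### The arm

A 7-joint arm with a two-finger parallel gripper is mounted at the origin on the work surface. World frame = base frame: x ahead of the robot, y to its left, z up, the work surface at z = 0. Lengths are in m, angles in rad, forces in N, time in s.
With the tool pointing down it reaches from about 0.4 to 0.85 m from the base axis. Payload 10.4 kg.
Tool frame: the origin (TCP) lies at the very end of the fingers, on their centre line; the grasp point (between the pads) lies 19 mm behind it; z points along the fingers, x is the direction in which the jaws open and shut, and the axes are right-handed (so a half turn about z gives the same grasp; the last joint's range is limited). The gripper opens to 87 mm and grips with 3 to 60 N. Pads are 19 mm wide; open, the fingers measure 117 mm over their backs; the gripper's body (75 mm by 190 mm) begins 51 mm behind the grasp point.
Start: joints at [-1.291, 0.332, -0.065, 1.46, 0.022, 1.35, -0.088], TCP at [0.186, 0.597, 0.223] pointing down, gripper open.
Joint ranges: [-2.6, 2.6], [-0.5, 2.12], [-1.47, 1.34], [0.16, 2.42], [-1.27, 4.41], [0.06, 2.06], [-2.6, 2.6]. Speed limits (rad/s): [2.22, 2.22, 2.79, 2.79, 3.14, 3.14, 3.14].

### API

Orientations are given as a unit quaternion [x, y, z, w].
In Python, from bench import r gives the robot as it stands. The module is installed in compiled form; this text tells all that it offers.
- The arm moves only by the tool carry_out, never from a script. Its argument "commands" is a list that holds one entry, the list of rows, each a list of 7 numbers: the closure in counts, from 0 (fully open) to 255 (shut), then the shift along the tool's x, y, z in units of 25 mm (1.0 is 25 mm), then the turn, a rotation vector about the tool's x, y, z in units of 5 degrees (1.0 is 5 degrees). A call has 1 to 12 rows; each row is the pose to reach, as a shift and turn from the pose measured when the call began, along the tool's axes at that moment; what a row does not reach only later rows make up. A row lasts 1/8 s, in which the tool goes at most 62.5 mm and 10.7 degrees, less where a joint would pass 70% of its speed; a pose out of reach is approached as far as the arm can. A call with a gripper value outside its range is refused whole. The fingers move at their own pace and stop on an object; "grip_force" is the grip in N (left out, the last holds). Time passes only in rows, so rows that repeat a pose let the fingers close. It gives the time, the measured TCP pose, the force and the opening at its end, in the units of the state.
- r.read_state(): the state, without advancing time (a new reading comes with each control period).
- r.camera(name): name is "scene" or "top" or "wrist"; returns the picture (400x640x3 uint8, blue, green, red); there is no depth.
- r.camera_info(name): a dict with "fx", "fy", "cx", "cy" (pixels), "origin" and "rotation" of the camera in the world. Camera axes: x right, y down, z forward; pixel columns grow to the right and rows downward; lengths in m; the calibration is good to about 2 mm. A picture is of the moment at which its call begins: read the wrist's pose just before it. camera_info takes no time and is no camera call; for the wrist camera it gives the pose at the moment of the call.
- r.close_job(): hands the job in, once; it reports no verdict.
The state is a dict: "time": time; "joint_positions": joint angles; "joint_vel": joint speeds; "joint_torque": joint torques, N m; "ee_pos": TCP position; "eef_rot": TCP orientation; "ft_force": force on the tool from outside, world axes, zero at the start; "torque": the same for the moment, N m; "width": finger opening in m.
Only numpy, scipy, OpenCV 4.12 (cv2) and the standard library are available. Lean on these libraries where they do the work, as an engineer would, in place of code of your own. Each camera call takes 0.05 s, during which the arm holds its last target.

## Working session

There is one attempt and no reset: what is moved stays moved. The work goes in short steps, Python scripts to look and compute and a tool call to move; the robot and the scene stay as the last step left them, time stands still between calls to the robot, and variables do not carry over. Pictures are saved under pics/ and viewed, and the job is handed in when it is done.

Besides the shell and the picture viewer there is one more tool, called after ">>>" in YAML: its name, and indented under it one key for each argument. carry_out: Moves the arm, as the interface text tells. Its arguments: {"type":"object","properties":{"commands":{"type":"array"},"grip_force":{"type":"number"}},"required":["commands"]}

```bash
mkdir -p pics; python3 - <<'E'
from bench import r
import cv2
s=r.read_state(); print(s['time'],s['ee_pos'],s['eef_rot'],s['width'])
for n in ['scene','top']:
    im=r.camera(n); cv2.imwrite(f'pics/{n}0.png',im); print(n,r.camera_info(n))
E
```

```text
0.0 [0.18625489 0.59621367 0.22176077] [ 8.05661081e-01  5.92376366e-01 -5.35185847e-04  4.22003431e-04] 0.08678076161818044
scene {'fx': 489.68559564347095, 'fy': 489.68559564347095, 'cx': 318.7937444880402, 'cy': 200.959691470497, 'origin': array([ 1.08692427, -0.9284443 ,  1.16382872]), 'rotation': array([ 0.89778308,  0.225836  , -0.09832134, -0.36512539])}
top {'fx': 441.02101361621885, 'fy': 441.02101361621885, 'cx': 314.93215670667036, 'cy': 197.6374121491138, 'origin': array([ 0.33690976, -0.00408201,  1.44307704]), 'rotation': array([-0.70467459,  0.70531376, -0.04897001,  0.05973407])}
```

View pics/scene0.png

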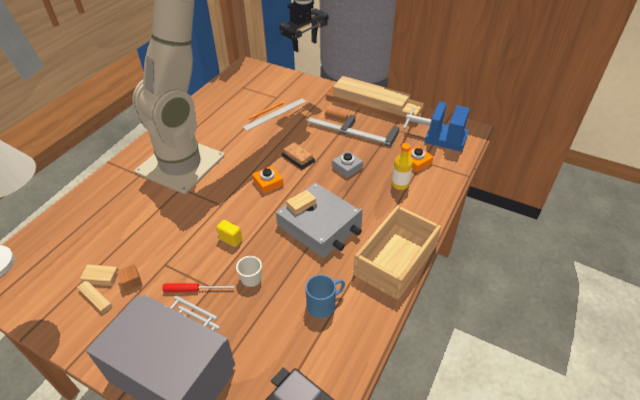

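View pics/top0.png

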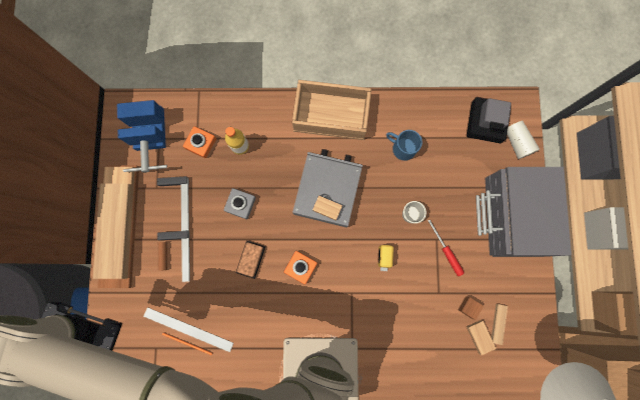

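In the top view the starter box is at about (330,188), with the offcut at (328,207) and the tub at (414,212). There are three button boxes: grey at (239,203), orange at (199,142) and orange at (300,267). The grey one fits the description, since orange is excluded and it is on the opposite side from the tub. I'll confirm it in an enlarged crop.

```bash
python3 - <<'E'
import cv2
im=cv2.imread('pics/top0.png')
cv2.imwrite('pics/crop0.png',cv2.resize(im[140:240,215:375],None,fx=5,fy=5,interpolation=cv2.INTER_CUBIC))
im=cv2.imread('pics/scene0.png')
cv2.imwrite('pics/crop1.png',cv2.resize(im[140:260,265:425],None,fx=5,fy=5,interpolation=cv2.INTER_CUBIC))
E
```

```text
(no output)
```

View pics/crop0.png

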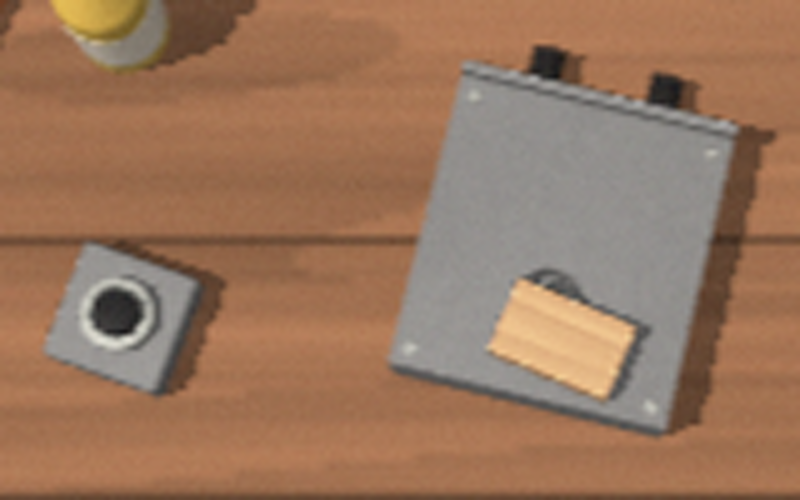

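View pics/crop1.png

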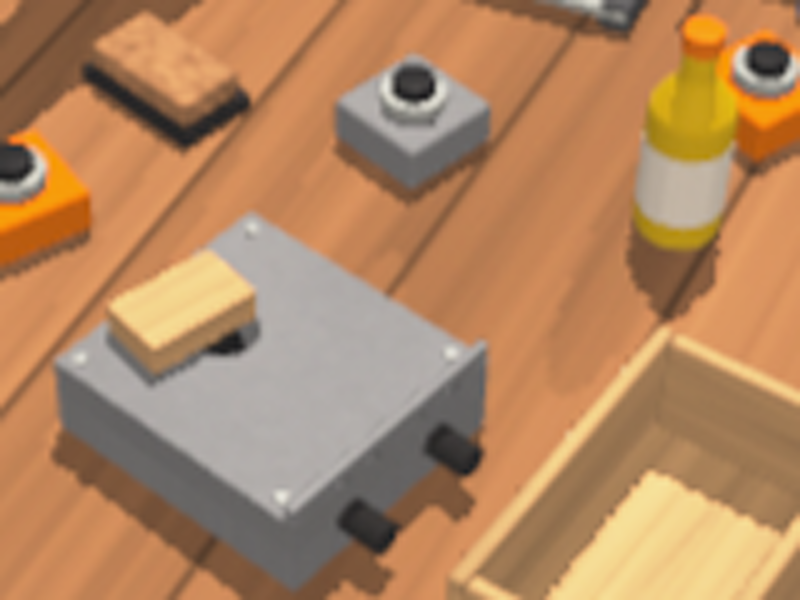

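```bash
cat > h.py <<'E'
import numpy as np
from scipy.spatial.transform import Rotation as R
C={'scene':(489.6856,318.7937,200.9597,[1.08692427,-0.9284443,1.16382872],[0.89778308,0.225836,-0.09832134,-0.36512539]),
'top':(441.021,314.932,197.637,[0.33690976,-0.00408201,1.44307704],[-0.70467459,0.70531376,-0.04897001,0.05973407])}
def ray(n,p):
    f,cx,cy,o,q=C[n]; d=R.from_quat(q).apply([(p[0]-cx)/f,(p[1]-cy)/f,1]); return np.array(o),d/np.linalg.norm(d)
def at(n,p,z):
    o,d=ray(n,p); return o+d*(z-o[2])/d[2]
def tri(p,q):
    A=np.zeros((3,3));b=np.zeros(3);
    for n,x in(('top',p),('scene',q)):
        o,d=ray(n,x);M=np.eye(3)-np.outer(d,d);A+=M;b+=M@o
    X=np.linalg.solve(A,b); return X,[np.linalg.norm((np.eye(3)-np.outer(d,d))@(X-o)) for o,d in (ray('top',p),ray('scene',q))]
t=lambda x,y:(215+x/5-.4,140+y/5-.4)
s=lambda x,y:(265+x/5-.4,140+y/5-.4)
E
python3 - <<'E'
from h import *
np.set_printoptions(precision=4,suppress=True)
fl=at('top',t(390,365),.06);fr=at('top',t(665,432),.06);rr=at('top',t(738,127),.074);rl=at('top',t(462,62),.074)
print('box',fl,fr,rr,rl,'ctr',(fl+fr+rr+rl)/4,[np.linalg.norm((a-b)[:2]) for a,b in((fl,fr),(fr,rr),(rr,rl),(rl,fl))])
for a,b in((fr,fl),(rr,rl)): d=b-a; print('yaw',np.arctan2(-d[0],d[1]))
for a,b in((fr,rr),(fl,rl)): d=b-a; print('yaw',np.arctan2(d[1],d[0]))
g=[at('scene',s(*p),z) for p,z in(((60,360),.06),((252,215),.06),((487,345),.074),((285,520),.074))]
print('scene box',g, sum(g)/4)
o=[at('top',t(*p),.084) for p in((520,280),(636,322),(610,398),(488,350))]
print('off',o,sum(o)/4,[np.linalg.norm(o[i]-o[i-1]) for i in range(4)])
d=o[0]-o[1];print('yaw',np.arctan2(-d[0],d[1]));d=o[3]-o[2];print(np.arctan2(-d[0],d[1]))
o=[at('scene',s(*p),.084) for p in((208,250),(255,293),(152,347),(108,305))];print('off sc',sum(o)/4,[np.linalg.norm(o[i]-o[i-1]) for i in range(4)])
print('btn',tri(t(118,312),s(413,83)))
b=[at('top',t(*p),.035) for p in((88,243),(200,288),(158,394),(45,350))];print(sum(b)/4,[np.linalg.norm(b[i]-b[i-1]) for i in range(4)])
for n,p in(('well rear',(553,268)),): print(n,at('top',t(*p),.06))
print('glue',at('top',(231,140),.17))
E
```

```text
box [0.5038 0.0876 0.06  ] [ 0.4612 -0.0855  0.06  ] [ 0.6538 -0.1331  0.074 ] [0.6969 0.0422 0.074 ] ctr [ 0.5789 -0.0222  0.067 ] [np.float64(0.17830983677791387), np.float64(0.19841671538409994), np.float64(0.18056215182590754), np.float64(0.19835041937599404)]
yaw -0.24133051441722742
yaw -0.24090428450367357
yaw -0.242272763250816
yaw -0.23091774047311397
scene box [array([ 0.4656, -0.0852,  0.06  ]), array([0.5078, 0.0847, 0.06  ]), array([0.6985, 0.0375, 0.074 ]), array([ 0.6547, -0.1425,  0.074 ])] [ 0.5817 -0.0264  0.067 ]
off [array([0.5542, 0.0053, 0.084 ]), array([ 0.5275, -0.0668,  0.084 ]), array([ 0.4801, -0.0503,  0.084 ]), array([0.5102, 0.0252, 0.084 ])] [ 0.518  -0.0217  0.084 ] [np.float64(0.04829479730409435), np.float64(0.07685258424709357), np.float64(0.050227655562504525), np.float64(0.0812818662990662)]
yaw -0.3534729117464384
-0.37867596035325557
off sc [ 0.5177 -0.0237  0.084 ] [np.float64(0.07766902255840943), np.float64(0.04885007657702243), np.float64(0.07729870622644197), np.float64(0.045999727814083)]
btn (array([0.5388, 0.2622, 0.0519]), [np.float64(0.0004454008456594714), np.float64(0.0004454008456594639)])
[0.5373 0.2625 0.035 ] [np.float64(0.0746763148011573), np.float64(0.07941946986699672), np.float64(0.07354236734440578), np.float64(0.07918850856745926)]
well rear [ 0.5657 -0.0156  0.06  ]
glue [0.7094 0.2665 0.17  ]
```

The crops confirm it: the grey button box at top px (239,202) has a black button in a steel ring. The triangulated sizes match the given ones:

- **Starter box:** 180 x 198 mm, centre (0.580,-0.024), yaw -0.24.
- **Well:** (0.541,-0.0145).
- **Offcut:** (0.518,-0.022), yaw -0.36, about 24 mm from the well on its front side.
- **Start button:** (0.539,0.262,0.052).

Next I'll move the arm over.

>>> carry_out:
  commands:
    - [[125, -0.9, 1.9, 0, 0, 0, -0.1], [125, -1.8, 3.8, 0, 0, 0, -0.2], [125, -2.7, 5.6, 0, 0, 0, -0.4], [125, -3.6, 7.5, 0, 0, 0, -0.5], [125, -4.5, 9.4, 0, 0, 0, -0.7], [125, -5.4, 11.2, 0, 0, 0, -0.7], [125, -6.2, 13, 0, 0, 0, -0.7], [125, -7.9, 13.7, 0, 0, 0, -0.7], [125, -9.6, 14.4, 0, 0, 0, -0.7], [125, -11.3, 15, 0, 0, 0, -0.7], [125, -13, 15.6, 0, 0, 0, -0.7], [125, -14.7, 16.2, 0, 0, 0, -0.7]]

```text
time: 1.6
ee_pos: [0.463, 0.1231, 0.2221]
eef_rot: [0.787, 0.617, -0.001, 0.0]
ft_force: [0.5, 0.1, -0.5]
width: 0.0443
```

>>> carry_out:
  commands:
    - [[125, -1.7, 0.6, 0, 0, 0, 0], [125, -3.4, 1.2, 0, 0, 0, 0], [125, -5.1, 1.7, 0.5, 0, 0, 0], [125, -5.1, 1.7, 1.5, 0, 0, 0], [125, -5.1, 1.7, 2.8, 0, 0, 0], [125, -5.1, 1.7, 2.8, 0, 0, 0]]

```text
time: 2.35
ee_pos: [0.472, -0.0111, 0.1504]
eef_rot: [0.787, 0.617, -0.003, -0.001]
ft_force: [0.4, -0.2, 0.7]
width: 0.0447
```

```bash
python3 - <<'E'
from bench import r
import cv2
s=r.read_state(); print(s['time'],s['ee_pos'],s['eef_rot'],s['width'])
print(r.camera_info('wrist'))
im=r.camera('wrist'); cv2.imwrite('pics/w1.png',im)
E
```

```text
2.35 [ 0.47196829 -0.01114596  0.15044744] [ 7.87224648e-01  6.16660074e-01 -2.69498018e-03 -6.66398897e-04] 0.04471269803504954
{'fx': 348.18351162800354, 'fy': 348.18351162800354, 'cx': 317.01282650194116, 'cy': 197.83898409232785, 'origin': array([0.40557287, 0.00599597, 0.31329997]), 'rotation': array([0.78060483, 0.61218097, 0.07643555, 0.10024051])}
```

View pics/w1.png

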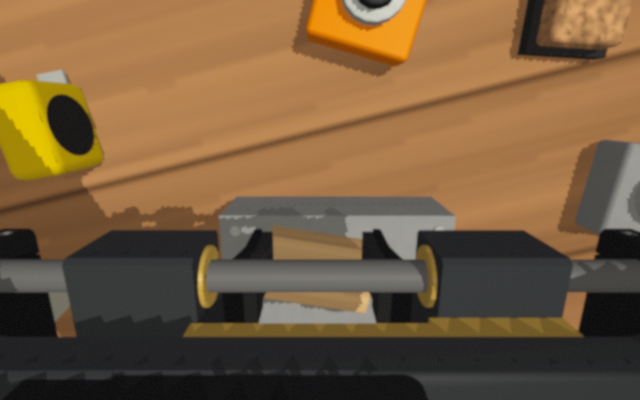

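The wrist view is mostly hidden by the gripper. It shows the offcut from about (275,228) to (365,310), between the fingers and ahead of them. By the numbers, the finger faces are about 8 mm in front of the nearest offcut corner, so I'll descend and check in the scene view.

>>> carry_out:
  commands:
    - [[125, 0, 0, 1, 0, 0, 0], [125, 0, 0, 2, 0, 0, 0], [125, 0, 0, 2.7, 0, 0, 0], [125, 0, 0, 3.1, 0, 0, 0], [125, 0, 0, 3.3, 0, 0, 0], [125, 0, 0, 3.3, 0, 0, 0]]

```text
time: 3.15
ee_pos: [0.4732, -0.0111, 0.07]
eef_rot: [0.787, 0.617, -0.001, 0.0]
ft_force: [-0.4, 0.2, -0.8]
width: 0.044
```

```bash
python3 - <<'E'
from bench import r
import cv2
s=r.read_state(); print(s['time'],s['ee_pos'],s['eef_rot'],s['ft_force'])
im=r.camera('scene'); cv2.imwrite('pics/s2.png',cv2.resize(im[140:260,245:405],None,fx=5,fy=5,interpolation=cv2.INTER_CUBIC))
E
```

```text
3.15 [ 0.47318482 -0.01108245  0.07000874] [ 7.87196815e-01  6.16700388e-01 -1.34371419e-03  2.85135274e-05] [-0.42593343  0.18902455 -0.83901633]
```

View pics/s2.png

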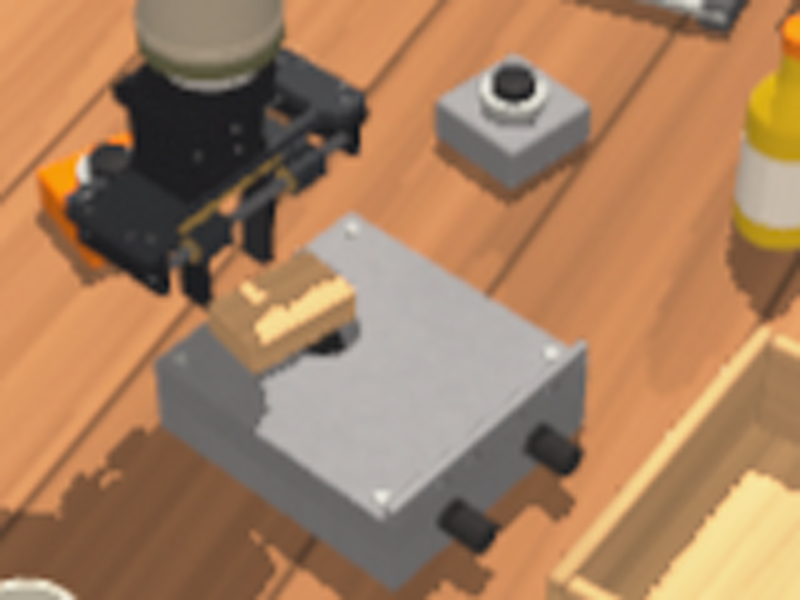

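The fingers stand just in front of the offcut (crop px 200,290 and 260,240), and the offcut hasn't moved. I'll push along the box's x axis.

>>> carry_out:
  commands:
    - [[125, 0, 0.1, 0.1, 0, 0, 0], [125, 0, 0.3, 0.2, 0, 0, 0], [125, 0, 0.5, 0.2, 0, 0, 0], [125, 0, 0.7, 0.2, 0, 0, 0], [125, 0, 0.9, 0.2, 0, 0, 0], [125, 0, 1.1, 0.2, 0, 0, 0], [125, 0, 1.3, 0.2, 0, 0, 0], [125, 0, 1.5, 0.2, 0, 0, 0], [125, 0, 1.7, 0.2, 0, 0, 0], [125, 0, 1.9, 0.2, 0, 0, 0], [125, 0, 2.0, 0.2, 0, 0, 0], [125, 0, 2.1, 0.2, 0, 0, 0]]

```text
time: 4.7
ee_pos: [0.5244, -0.0237, 0.0651]
eef_rot: [0.787, 0.617, -0.001, 0.0]
ft_force: [-1.0, 0.2, -0.7]
width: 0.0446
```

```bash
python3 - <<'E'
from bench import r
import cv2
s=r.read_state(); print(s['time'],s['ee_pos'],s['eef_rot'],s['ft_force'])
im=r.camera('scene'); cv2.imwrite('pics/s3.png',cv2.resize(im[140:260,245:405],None,fx=5,fy=5,interpolation=cv2.INTER_CUBIC))
E
```

```text
4.7 [ 0.52435813 -0.02372827  0.06507619] [ 7.87222436e-01  6.16667900e-01 -1.23813814e-03  6.78998798e-05] [-0.98542199  0.15608856 -0.70738633]
```

View pics/s3.png

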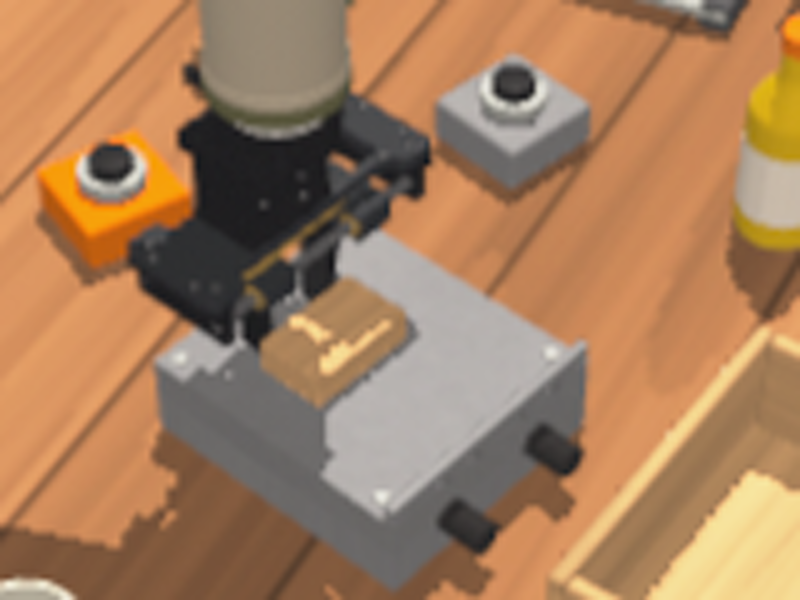

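The offcut slides flat and has squared up to the box. I'll push about 43 mm further, then back off and rise.

>>> carry_out:
  commands:
    - [[125, 0, 0.2, 0, 0, 0, 0], [125, 0, 0.4, 0, 0, 0, 0], [125, 0, 0.6, 0, 0, 0, 0], [125, 0, 0.8, 0, 0, 0, 0], [125, 0, 1.0, 0, 0, 0, 0], [125, 0, 1.2, 0, 0, 0, 0], [125, 0, 1.4, 0, 0, 0, 0], [125, 0, 1.55, 0, 0, 0, 0], [125, 0, 1.65, 0, 0, 0, 0], [125, 0, 1.7, 0, 0, 0, 0], [125, 0, 1.7, 0, 0, 0, 0]]

```text
time: 6.12
ee_pos: [0.5659, -0.034, 0.0651]
eef_rot: [0.787, 0.617, -0.001, 0.0]
ft_force: [-1.2, -0.6, -0.2]
width: 0.0445
```

>>> carry_out:
  commands:
    - [[125, 0, -0.2, 0, 0, 0, 0], [125, 0, -0.5, -0.2, 0, 0, 0], [180, 0, -1, -1.5, 0, 0, 0], [255, 0, -2.5, -3, 0, 0, 0], [255, 0, -4, -4, 0, 0, 0], [255, 0, -5, -4, 0, 0, 0], [255, 0, -5, -4, 0, 0, 0]]

```text
time: 7.0
ee_pos: [0.4435, -0.0033, 0.1658]
eef_rot: [0.787, 0.617, -0.0, -0.0]
ft_force: [0.8, 0.1, 0.6]
width: 0.0041
```

```bash
python3 - <<'E'
from bench import r
import cv2
s=r.read_state(); print(s['time'],s['ee_pos'],s['eef_rot'],s['ft_force'])
im=r.camera('scene'); cv2.imwrite('pics/s4.png',cv2.resize(im[140:260,265:425],None,fx=5,fy=5,interpolation=cv2.INTER_CUBIC))
im=r.camera('top'); cv2.imwrite('pics/t4.png',cv2.resize(im[140:240,215:375],None,fx=5,fy=5,interpolation=cv2.INTER_CUBIC))
im=r.camera('wrist'); cv2.imwrite('pics/w4.png',im)
E
```

```text
7.0 [ 0.44348475 -0.00326423  0.16578877] [ 7.86827693e-01  6.17172685e-01 -2.19729606e-04 -9.95516312e-05] [0.805443   0.06486912 0.56050409]
```

View pics/s4.png

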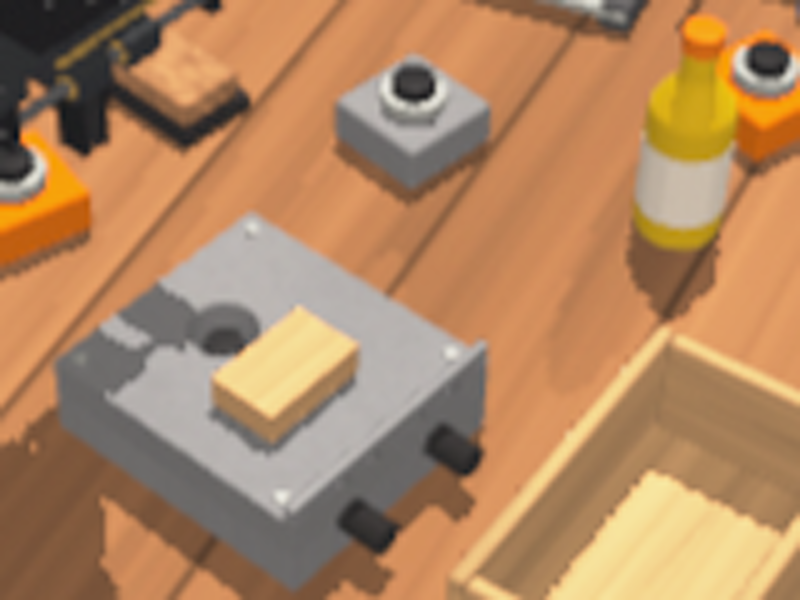

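View pics/t4.png

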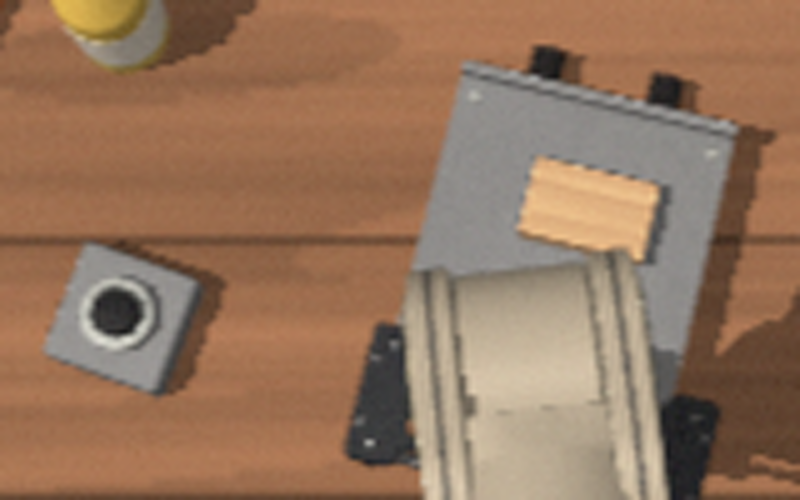

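View pics/w4.png

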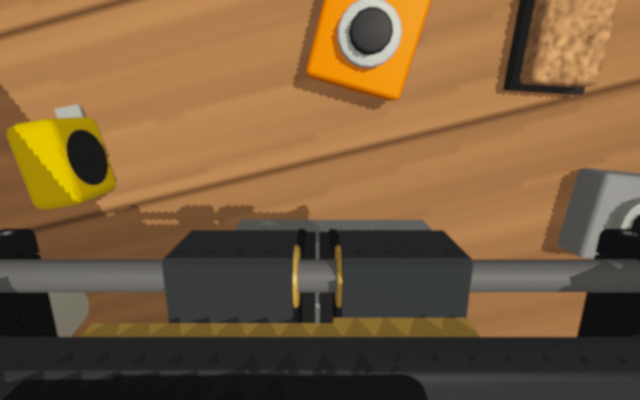

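The well is clear now, at scene crop px (224,329), with the key visible inside it. The offcut lies flat behind it at (285,375). I'll measure both.

```bash
python3 - <<'E'
from h import *
np.set_printoptions(precision=4,suppress=True)
w=at('scene',s(224,329),.06);print('well scene',w)
for p in((187,329),(261,329),(224,302),(224,357)):print(at('scene',s(*p),.06)-w)
o=[at('top',t(*p),.084) for p in((536,156),(660,185),(640,262),(518,232))];o=sum(o)/4;print('off',o,np.linalg.norm((o-w)[:2]))
o=[at('scene',s(*p),.084) for p in((300,307),(358,350),(270,415),(213,378))];o=sum(o)/4;print('off',o,np.linalg.norm((o-w)[:2]))
c=np.array([.580,-.024]);a=-.24;print('pred well',c-.04*np.array([np.cos(a),np.sin(a)]))
# scene vs top bias at box corners (front-left, front right)
print(at('scene',s(252,215),.06)-at('top',t(390,365),.06))
E
```

```text
well scene [ 0.5424 -0.0144  0.06  ]
[-0.0205 -0.0108  0.    ]
[0.0205 0.0108 0.    ]
[-0.0116  0.0207  0.    ]
[ 0.0118 -0.021   0.    ]
off [ 0.5994 -0.0377  0.084 ] 0.06158884723922246
off [ 0.6006 -0.041   0.084 ] 0.0640129593411734
pred well [ 0.5411 -0.0145]
[ 0.0041 -0.003   0.    ]
```

The well is at (0.5415,-0.0145), the two estimates agree within about 1 mm, and the offcut is about 62 mm from it. I'll move the closed fingertips over the well.

>>> carry_out:
  commands:
    - [[255, 0.1, 1, 0, 0, 0, 0], [255, 0.3, 2.5, 0, 0, 0, 0], [255, 0.5, 3.6, 0.5, 0, 0, 0], [255, 0.5, 3.9, 1.5, 0, 0, 0], [255, 0.5, 3.9, 2.5, 0, 0, 0], [255, 0.5, 3.9, 3.2, 0, 0, 0], [255, 0.5, 3.9, 3.7, 0, 0, 0], [255, 0.5, 3.9, 3.8, 0, 0, 0]]

```text
time: 8.15
ee_pos: [0.5424, -0.0155, 0.0697]
eef_rot: [0.787, 0.617, -0.001, 0.0]
ft_force: [0.6, -0.9, 0.1]
width: 0.0004
```

```bash
python3 - <<'E'
from bench import r
import cv2
s=r.read_state(); print(s['time'],s['ee_pos'],s['eef_rot'],s['ft_force'],s['width'])
im=r.camera('scene'); cv2.imwrite('pics/s5.png',cv2.resize(im[170:230,285:365],None,fx=10,fy=10,interpolation=cv2.INTER_CUBIC))
E
```

```text
8.15 [ 0.54242621 -0.0154641   0.069699  ] [ 7.87259415e-01  6.16620448e-01 -1.33953781e-03  2.05112456e-04] [ 0.61561511 -0.87376859  0.12826927] 0.0003659213194790419
```

View pics/s5.png

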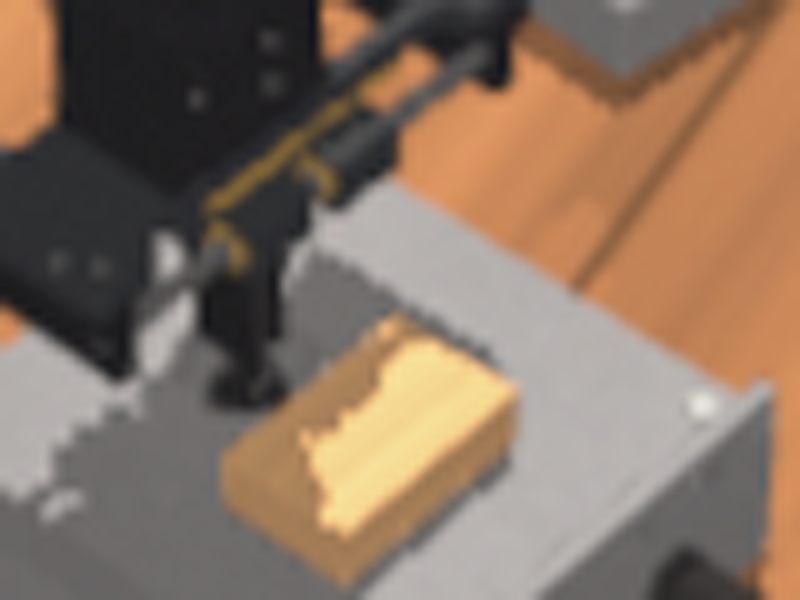

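The closed fingertips are centred over the well mouth (crop px ~ 250,380) and clear of the offcut. I'll press slowly.

>>> carry_out:
  commands:
    - [[255, 0, 0, 0.2, 0, 0, 0], [255, 0, 0, 0.4, 0, 0, 0], [255, 0, 0, 0.55, 0, 0, 0], [255, 0, 0, 0.7, 0, 0, 0], [255, 0, 0, 0.8, 0, 0, 0], [255, 0, 0, 0.9, 0, 0, 0], [255, 0, 0, 0.95, 0, 0, 0]]

```text
time: 9.07
ee_pos: [0.5426, -0.0154, 0.0463]
eef_rot: [0.787, 0.617, -0.001, 0.0]
ft_force: [-2.8, -0.3, 4.0]
width: 0.0002
```

>>> carry_out:
  commands:
    - [[255, 0, 0, 0.1, 0, 0, 0], [255, 0, 0, 0.2, 0, 0, 0], [255, 0, 0, 0.25, 0, 0, 0], [255, 0, 0, 0.3, 0, 0, 0], [255, 0, 0, 0.35, 0, 0, 0], [255, 0, 0, 0.4, 0, 0, 0], [255, 0, 0, 0.4, 0, 0, 0]]

```text
time: 9.95
ee_pos: [0.5428, -0.0155, 0.0399]
eef_rot: [0.787, 0.616, -0.0, -0.001]
ft_force: [-22.7, 0.3, 52.4]
width: 0.0006
```

Contact was firm at z=0.040, which is the key's fully-home height. I'll retract straight up and check.

>>> carry_out:
  commands:
    - [[255, 0, 0, -0.3, 0, 0, 0], [255, 0, 0, -1, 0, 0, 0], [255, 0, 0, -2.2, 0, 0, 0], [255, 0, 0, -3.6, 0, 0, 0], [255, 1.5, 0, -4.5, 0, 0, 0], [255, 3.5, -0.4, -4.5, 0, 0, 0], [255, 5.5, -0.8, -4.5, 0, 0, 0], [255, 7.5, -1.5, -4.5, 0, 0, 0], [255, 9, -2, -4.5, 0, 0, 0], [255, 10.5, -2.6, -4.5, 0, 0, 0], [255, 10.5, -2.6, -4.5, 0, 0, 0]]

```text
time: 11.32
ee_pos: [0.5416, 0.259, 0.1525]
eef_rot: [0.786, 0.619, -0.0, -0.001]
ft_force: [0.2, 0.1, -0.5]
width: 0.0002
```

```bash
python3 - <<'E'
from bench import r
import cv2
s=r.read_state(); print(s['time'],s['ee_pos'],s['eef_rot'],s['ft_force'],s['width'])
im=r.camera('scene'); cv2.imwrite('pics/s6.png',cv2.resize(im[140:260,265:425],None,fx=5,fy=5,interpolation=cv2.INTER_CUBIC))
E
```

```text
11.325 [0.54160919 0.25901573 0.15249471] [ 7.85679848e-01  6.18632296e-01 -3.18838109e-04 -1.07560803e-03] [ 0.20152068  0.10510533 -0.48002584] 0.0001649063595705684
```

View pics/s6.png

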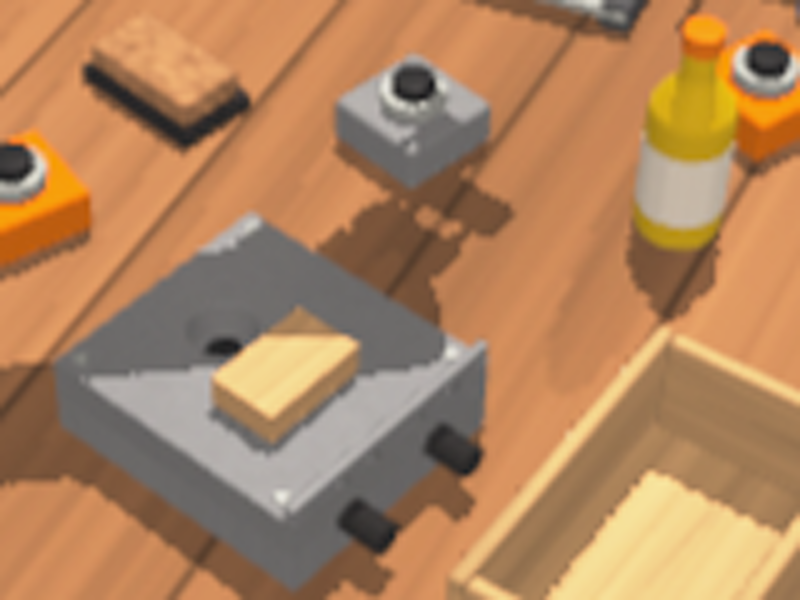

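The key's black cap now sits visibly lower in the well (px 224,347, before ~ 222,340). The offcut hasn't moved and the start button is still up. Next I'll press the grey start button.

>>> carry_out:
  commands:
    - [[255, 0.1, -0.15, 1, 0, 0, 0], [255, 0.1, -0.15, 2, 0, 0, 0], [255, 0.1, -0.15, 3, 0, 0, 0], [255, 0.1, -0.15, 3.6, 0, 0, 0], [255, 0.1, -0.15, 3.8, 0, 0, 0], [255, 0.1, -0.15, 3.95, 0, 0, 0], [255, 0.1, -0.15, 4.05, 0, 0, 0], [255, 0.1, -0.15, 4.1, 0, 0, 0]]

```text
time: 12.38
ee_pos: [0.5399, 0.2594, 0.0513]
eef_rot: [0.787, 0.617, 0.0, -0.0]
ft_force: [-5.3, -4.9, 16.5]
width: 0.0003
```

```bash
python3 - <<'E'
from bench import r
import cv2
s=r.read_state(); print(s['time'],s['ee_pos'],s['ft_force'],s['torque'])
im=r.camera('scene'); cv2.imwrite('pics/s7.png',cv2.resize(im[120:180,310:390],None,fx=10,fy=10,interpolation=cv2.INTER_CUBIC))
E
```

```text
12.375 [0.5398985  0.25943979 0.05129374] [-5.34513403 -4.8554888  16.51458704] [-1.15790886  1.25424052 -0.01756415]
```

View pics/s7.png

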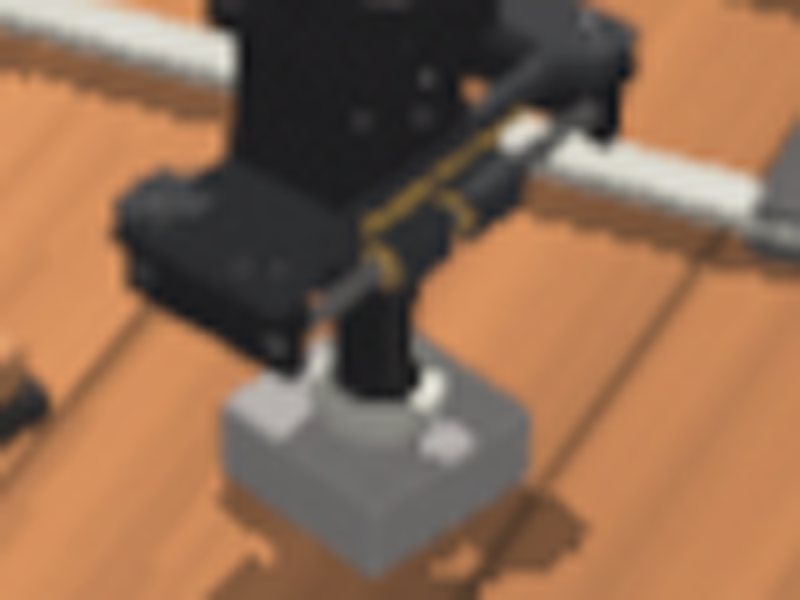

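The fingertips sit inside the steel ring with rigid contact at z=0.0513. To tell a fully pressed button from contact with the ring, I'll back off in small steps and watch the spring force. A fully pressed button should push back over about 6 mm.

>>> carry_out:
  commands:
    - [[255, 0, 0, -0.02, 0, 0, 0], [255, 0, 0, -0.04, 0, 0, 0], [255, 0, 0, -0.04, 0, 0, 0]]

```text
time: 12.8
ee_pos: [0.5401, 0.2596, 0.0527]
eef_rot: [0.787, 0.617, 0.0, -0.0]
ft_force: [-1.3, -1.8, 3.7]
width: 0.0001
```

>>> carry_out:
  commands:
    - [[255, 0, 0, -0.06, 0, 0, 0], [255, 0, 0, -0.06, 0, 0, 0], [255, 0, 0, -0.06, 0, 0, 0]]

```text
time: 13.18
ee_pos: [0.5402, 0.2596, 0.0542]
eef_rot: [0.787, 0.617, 0.0, -0.0]
ft_force: [-0.1, -1.9, 2.6]
width: 0.0002
```

>>> carry_out:
  commands:
    - [[255, 0, 0, -0.06, 0, 0, 0], [255, 0, 0, -0.06, 0, 0, 0], [255, 0, 0, -0.06, 0, 0, 0]]

```text
time: 13.55
ee_pos: [0.5402, 0.2596, 0.0556]
eef_rot: [0.787, 0.617, 0.0, -0.0]
ft_force: [-0.2, -0.9, 1.8]
width: 0.0
```

>>> carry_out:
  commands:
    - [[255, 0, 0, -0.06, 0, 0, 0], [255, 0, 0, -0.06, 0, 0, 0], [255, 0, 0, -0.06, 0, 0, 0]]

```text
time: 13.92
ee_pos: [0.5402, 0.2597, 0.0572]
eef_rot: [0.787, 0.617, 0.001, -0.0]
ft_force: [-0.3, -0.4, 1.0]
width: 0.0007
```

>>> carry_out:
  commands:
    - [[255, 0, 0, -0.08, 0, 0, 0], [255, 0, 0, -0.08, 0, 0, 0], [255, 0, 0, -0.08, 0, 0, 0]]

```text
time: 14.3
ee_pos: [0.5401, 0.2597, 0.0591]
eef_rot: [0.787, 0.617, 0.0, -0.0]
ft_force: [-0.4, 0.1, -0.8]
width: 0.0005
```

>>> carry_out:
  commands:
    - [[255, 0, 0, -0.1, 0, 0, 0], [255, 0, 0, -0.1, 0, 0, 0], [255, 0, 0, -0.1, 0, 0, 0]]

```text
time: 14.68
ee_pos: [0.5401, 0.2598, 0.0616]
eef_rot: [0.787, 0.617, 0.0, -0.0]
ft_force: [-0.4, -0.4, -1.2]
width: 0.0004
```

The spring force fell steadily from about 4 N at 0.0527 to about 0 at 0.058. That puts 0.0513 at the end of a roughly 6 mm travel, so the button was fully down. I'll retract and make the last check.

>>> carry_out:
  commands:
    - [[255, 0, 0, -1, 0, 0, 0], [255, 0, 0, -2.5, 0, 0, 0], [255, 0, 0, -4.5, 0, 0, 0], [255, 0, -1.5, -5.5, 0, 0, 0], [255, 0, -3, -6, 0, 0, 0], [255, 0, -3, -6, 0, 0, 0]]

```text
time: 15.42
ee_pos: [0.4655, 0.2792, 0.213]
eef_rot: [0.786, 0.619, 0.002, -0.001]
ft_force: [-0.0, -0.1, -0.4]
width: 0.0005
```

```bash
python3 - <<'E'
from bench import r
import cv2
s=r.read_state(); print(s['time'],s['ee_pos'],s['ft_force'],s['joint_vel'])
im=r.camera('scene'); cv2.imwrite('pics/s8.png',im); cv2.imwrite('pics/s8c.png',cv2.resize(im[140:260,265:425],None,fx=5,fy=5,interpolation=cv2.INTER_CUBIC))
E
```

```text
15.425 [0.46554971 0.27915162 0.21298623] [-0.01542709 -0.11453566 -0.39684987] [ 0.02976622  0.04823515  0.03440415 -0.01706196  0.00120571 -0.02122742
  0.03379486]
```

View pics/s8c.png

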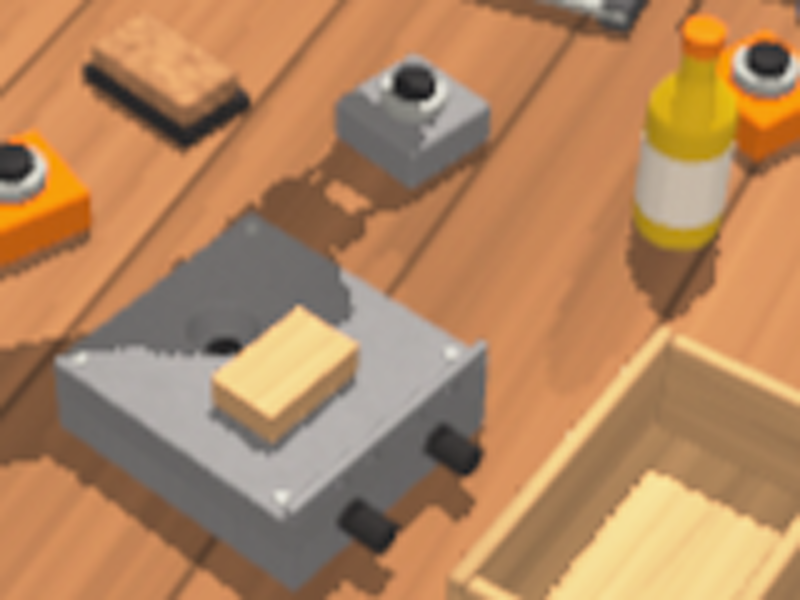

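View pics/s8.png

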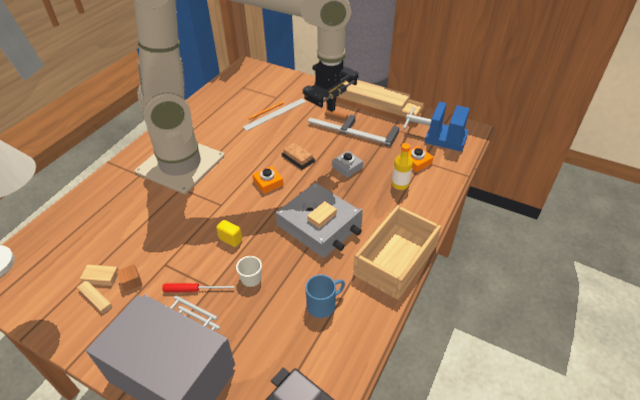

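The start button is up again (crop px 413,85), the key is low in the well (224,347) and the offcut lies flat at (285,375). The other things are where they were, and the arm is clear. I'm handing the job in.

```bash
python3 -c "
from bench import r
print(r.close_job())"
```

```text
the job is handed in; nothing more can be done
None
```

The job is handed in at about 15.5 s on the robot's clock; no verdict is reported. I pushed the offcut back clear of the well, pressed the reset key home, then pressed the start button on the grey box fully down and let go.

**Last checks:**
- **Offcut:** it lies flat on the box, about 62 mm from the well's middle (45 mm needed).
- **Reset key:** the fingertips stopped firmly at z = 0.040, its fully-home height, and it still looks low in the well.
- **Start button:** it gave firm contact at z = 0.0513. The spring force then faded over about 6 mm as I backed off, which fits a full press. It is up again in the last picture.
- **Everything else:** the other loose things look unmoved, and the arm is clear with almost no force on it.

**Disagreements and forces:**
- **Button height:** my first camera estimate of the button's top was about 5 mm too low (0.052 against about 0.057). The scene and top cameras disagree by a few millimetres.
- **Pressing forces:** contact on the key reached about 52 N once it bottomed out, and about 16 N on the start button. Both came through the fingertips and stayed under the 120 N wrist limit. I took the 40 N limit on the arm and gripper body not to cover the fingertips, but could not confirm that.

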